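# Post a driver case through the chute flap

### The job

Slide the black LED driver case across the raised plywood deck, up against the aluminium fence if that helps, and push it lengthwise through the hanging flap with your fingertips until it drops into the clear bin behind. Then draw your fingers back out so that the flap swings fully shut. Only push the case, never lift it, and leave everything else where it stands.

Things in the scene. Friction and masses are not known exactly. Their poses are not given: they have to be found in the camera images.
- chute: Fixed parts chute: plywood deck block, then a clear acrylic bin, roof 173 mm above the table. Origin at table level below the closed flap's plane; local +x = feeding direction (into the bin), +y = away from the fence, z up. Deck top: flat, 90 mm above the table, local x -180 to +30, y -55 to +115 mm.
- fence (a point): Middle of the fence's inner face at deck level (chute local x -92, y -22 mm): an aluminium strip 16 mm high standing on the deck along the feeding direction, local x -182 to -2 mm. A case lying against it is in line with the doorway, 6 mm clear of the nearer jamb.
- sill (a point): Deck level, middle of the doorway's width (chute local x 0, y +3, z 90 mm). The doorway, in a plywood front 6 mm thick (x -5 to +1, y -61 to +67 mm), is 62 mm wide (y -28 to +34) and 70 mm high to the lintel's underside; the lintel's top is 78 mm above the deck. To follow the case the fingers must reach in under the lintel, leaning forward.
- edge (a point): Middle of the deck's inner end, at deck level (chute local x +30, y +3, z 90 mm), inside the bin. Here the deck drops sheer to the bin floor (6 mm above the table, local x 30 to 200, y -55 to +61 mm). A case pushed until its middle is well past this edge (some 20 mm; the flap rests on its tail) tips over it and falls in.
- flap (a joint): The hanging aluminium flap in the doorway, 58 mm wide, 66 mm tall, 3 mm thick, about 28 g, hinged along its top edge 70 mm above the deck; its lower edge hangs 4 mm above the deck. 0 rad = hanging shut, grows as it swings inward (towards local +x) up to 1.5; it opens inward only. Let go, it swings shut by its own weight in one or two seconds.
- case: The LED driver case: a closed black plastic box 80 mm long (its x), 36 mm wide (its y), 30 mm high, about 110 g, loose, lying flat on the deck with its long side roughly along the feeding direction. Origin at the centre of its underside.
- case_mid (a point): The middle of the case (15 mm above its underside), axes as the case's.
- knob: Bystander: small black stepped plastic knob, 24 mm across and 32 mm high, standing on the deck beside the doorway, away from the fence. Origin at the centre of its underside.
- shaker: Bystander: black drinking bottle, 80 mm across, 190 mm high, on the table. Origin at the centre of its underside.
- spool: Bystander: grey reel, 100 mm across, 45 mm high, lying on the table. Origin at the centre of its underside.
- driver: Bystander: screwdriver lying on the table, about 200 mm long. Origin under the middle of it.
- tin: Bystander: small round steel tin, 58 mm across, 30 mm high, on the table. Origin at the centre of its underside.
- mug: Bystander: white mug, 80 mm across, 90 mm high, on the table. Origin at the centre of its underside.
- bracket: Bystander: grey L-shaped bracket, 60 x 30 x 40 mm, on the table. Origin at the centre of its base's underside.
Not all that is in view belongs to the job. What is shaped like the case but orange or turquoise is not meant.

How it is judged (in metres and radians):
On the way, in this order (a step that is already met when the one before it is completed fails the run):
1. the case, in the doorway, has pushed the flap open (value of joint flap above 0.25 rad and x of case_mid in the frame of chute between -0.03 and 0.045 m and z of case_mid in the frame of chute above 0.09 m), for 0.05 s.
2. the case has dropped into the bin (x of case_mid in the frame of chute between 0.033 and 0.2 m and y of case_mid in the frame of chute between -0.055 and 0.061 m and z of case_mid in the frame of chute below 0.075 m), for 0.1 s.
At the end, for the whole second after the job is handed in: the case lies at rest in the bin behind the deck's edge (its middle less than 75 mm above the table), the flap hangs shut within 0.08 rad, and no bystander has moved 20 mm or more (all of step 2 and value of joint flap below 0.08 rad and linear speed of case below 0.02 m/s and distance of each of knob, shaker, spool, driver, tin, mug, bracket from where it was at the start of the episode below 0.02 m); the robot touches nothing.
It fails at once if the case is lifted (its middle rises 30 mm above where it lies on the deck) (height (world z) of case_mid above 0.135 m).
It fails at once if a bystander is pushed 20 mm or more out of place (distance of any of knob, shaker, spool, driver, tin, mug, bracket from where it was at the start of the episode above 0.02 m).
It also fails if it takes over 51 s, if anything falls off the work surface, if the arm or the gripper's body presses on something with over 40 N, if the wrist force passes 120 N, or if a joint passes its speed limit or range.

### The arm

A 6-joint arm with a two-finger parallel gripper is mounted at the origin on the work surface. World frame = base frame: x ahead of the robot, y to its left, z up, the work surface at z = 0. Lengths are in mm, angles in rad, forces in N, time in s.
With the tool pointing down it reaches from about 275 to 875 mm from the base axis. Payload 12.5 kg.
Tool frame: the origin (TCP) lies at the very end of the fingers, on their centre line; the grasp point (between the pads) lies 19 mm behind it; z points along the fingers, y is the line along which they close (so a half turn about z gives the same grasp; the last joint's range is limited). The gripper opens to 85 mm and grips with 20 to 120 N. Pads are 22 mm wide; open, the fingers measure 114 mm over their backs; the gripper's body (76 mm by 85 mm) begins 54 mm behind the grasp point. The pads swing forward as they close: fully open they stand 13 mm farther back than shut.
Start: joints at [-1.229, 0.351, 1.652, -0, 1.139, -0.085], TCP at [227.695, -500.639, 231.29] pointing down, gripper open.
Joint ranges: [-2.75, 2.75], [-0.79, 2.1], [0.01, 2.65], [-1.57, 4.71], [0.07, 3.14], [-2.87, 2.87]. Speed limits (rad/s): [2.22, 2.22, 2.79, 3.14, 3.14, 3.14].

### API

Orientations are given as a unit quaternion [w, x, y, z].
In Python, from station import env, jaws, solve_ik, monitor, eyes, workorder gives the robot as it stands. Calls block until the motion is done:
- env.movep(position, orientation): joint-space move of the TCP to a pose.
- env.movel(position, rot=None, velocity=150, stop_force=None): straight line of the TCP; rot=None keeps the orientation; velocity is the mean speed in mm/s. With stop_force (N) it stops when the force on the tool has changed by that much, and returns True; else False.
- env.goto_joints(angles): joint-space move.
- jaws.command_gripper(opening): finger opening in mm; the grip force is fixed at half the most; returns when the fingers have stopped.
- env.pause(seconds).
- solve_ik(position, orientation): joint angles nearest the present ones, or None.
- monitor.get_obs(): the state.
- eyes.camera(name): name is "side" or "top"; returns a dict with "pixels" (480x640x3 uint8, red, green, blue), "fx", "fy", "cx", "cy" (pixels), "D" ([k1, k2, p1, p2, k3] as OpenCV has them; the pictures are not rectified), "eye" and "attitude" of the camera in the world. Camera axes: x right, y down, z forward; pixel columns grow to the right and rows downward; lengths in mm; the calibration is good to about 2 mm. A picture is of the moment at which its call begins. There is no depth.
A pose or a line that the arm cannot do raises env.Unreachable and nothing moves.
- workorder.job_done(): hands the job in; it is judged then, once.
The state is a dict: "t": time; "qpos": joint angles; "joint_vel": joint speeds; "tau": joint torques, N m; "tool_pos": TCP position; "ee_rot": TCP orientation; "contact_force": force on the tool from outside, world axes, zero at the start; "ft_torque": the same for the moment, N m; "opening": finger opening in mm; "grasp_force": force on a finger pad.
Only numpy, scipy, OpenCV 4.12 (cv2) and the standard library are available. Lean on these libraries where they do the work, as an engineer would, in place of code of your own. Each camera call takes 0.05 s, during which the arm holds its last target. There are 200 camera calls.

## Working session

There is one attempt and no reset: what is moved stays moved. The work goes in short steps, each a Python script; the robot and the scene stay as the last script left them, time stands still between calls to the robot, and variables do not carry over. Pictures are saved under pics/ and viewed, at most 10 in all, crops included, and the job is handed in when it is done.

```bash
mkdir -p pics; cat > h.py <<'E'
import numpy as np, cv2
from scipy.spatial.transform import Rotation as R
from station import env, jaws, solve_ik, monitor, eyes, workorder
def cam(n,save=None):
    c=eyes.camera(n)
    if save: cv2.imwrite(save,c["pixels"][:,:,::-1])
    a=np.array(c["attitude"],float)
    c["R"]=a if a.shape==(3,3) else R.from_quat(a[[1,2,3,0]]).as_matrix()
    c["K"]=np.array([[c["fx"],0,c["cx"]],[0,c["fy"],c["cy"]],[0,0,1.]])
    c["D"]=np.array(c["D"],float); c["eye"]=np.array(c["eye"],float)
    return c
def ray(c,uv,z):
    uv=np.array(uv,float).reshape(-1,1,2)
    p=cv2.undistortPoints(uv,c["K"],c["D"]).reshape(-1,2)
    d=np.c_[p,np.ones(len(p))]@c["R"].T
    return c["eye"]+d*((z-c["eye"][2])/d[:,2])[:,None]
def proj(c,P):
    P=np.array(P,float).reshape(-1,3); Rt=c["R"].T
    return cv2.projectPoints(P,cv2.Rodrigues(Rt)[0],-Rt@c["eye"],c["K"],c["D"])[0].reshape(-1,2)
E
python3 - <<'E'
from h import *
for n in("top","side"):
    c=cam(n,f"pics/{n}0.png");print(n,c["attitude"],c["eye"],c["fx"],c["D"],c["R"][:,2])
print(monitor.get_obs())
E
```

```text
top [-0.03549499  0.71027045 -0.70249725  0.02745178] [ 425.46805117   -8.15637345 1458.90159027] 576.5174570322658 [-0.05242475  0.          0.          0.          0.        ] [ 0.08886665  0.01185248 -0.99597301]
side [ 0.05757929 -0.14454009  0.92493548 -0.34682438] [ 241.34045454  950.12976214 1232.31552958] 531.1280327803211 [-0.14240781  0.          0.          0.          0.        ] [ 0.20677431 -0.62493532 -0.75279495]
{'t': 0.1, 'qpos': array([-1.22861091e+00,  3.51234738e-01,  1.65233953e+00, -1.39261232e-05,
        1.13911035e+00, -8.46024590e-02]), 'joint_vel': array([ 0.00026857,  0.00010129, -0.00255462, -0.00161942, -0.00040569,
       -0.00037116]), 'tau': array([ 2.56959356e-04, -5.06830323e+01, -2.91874874e+01, -1.19071947e-04,
        2.64722723e-03,  7.24061024e-07]), 'tool_pos': array([ 227.5923192 , -500.37963334,  230.79138475]), 'ee_rot': array([-5.40646733e-04,  9.77317020e-01,  2.11780888e-01, -7.63937508e-05]), 'contact_force': array([-0.18826387,  0.08127638,  0.19459213]), 'ft_torque': array([-0.06408244,  0.01540905, -0.00193524]), 'grasp_force': 0.0, 'opening': 85.40208907852565}
```

View pics/top0.png

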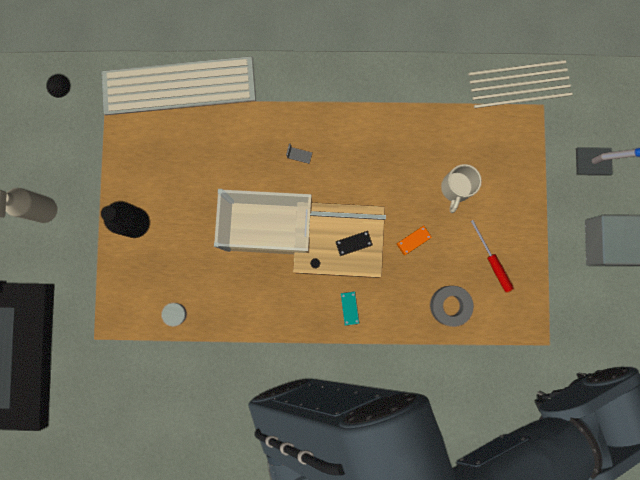

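View pics/side0.png

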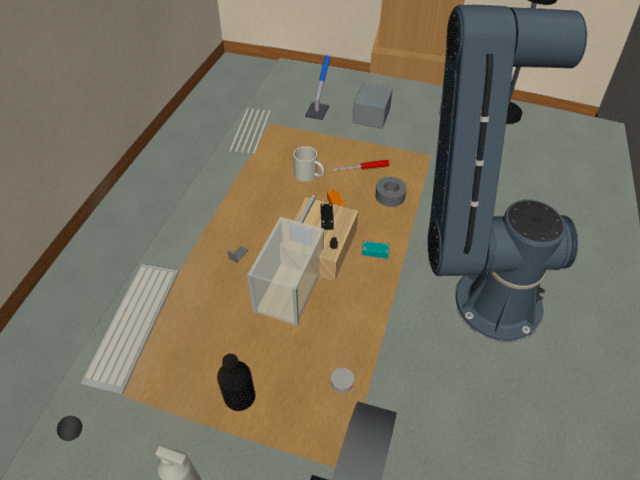

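Top view: the chute feeds to image-left, with the deck at (294-384, 205-276). The fence is along row ~215, the case at (354,243) is skewed, and the knob is at (315,263). The orange and turquoise decoys are off the deck.

```bash
python3 - <<'E'
from h import *
c=cam("top")
im=c["pixels"][:,:,::-1]
cr=im[180:290,210:400]; cv2.imwrite("pics/topc.png",cv2.resize(cr,None,fx=4.2,fy=4.2,interpolation=cv2.INTER_CUBIC))
m=(im.max(2)<60).astype(np.uint8); m[:180]=0;m[290:]=0;m[:,:290]=0;m[:,390:]=0
for k in cv2.findContours(m,0,2)[0]:
    if cv2.contourArea(k)>20:
        r=cv2.minAreaRect(k);b=cv2.boxPoints(r);print("px",r);print(ray(c,[r[0]],120).round(1),ray(c,b,120).round(1).tolist())
# deck wood mask: lighter than table
for n,p in dict(fence=[(310,215),(385,217)],deckR=[(384,206),(381,276)],deckB=[(294,273),(381,276)]).items(): print(n,ray(c,p,106 if n=="fence" else 90).round(1).tolist())
s=cam("side");cr=s["pixels"][180:330,240:370,::-1];cv2.imwrite("pics/sidec.png",cv2.resize(cr,None,fx=4,fy=4,interpolation=cv2.INTER_CUBIC))
E
```

```text
px ((315.0, 263.0), (8.0, 8.0), 90.0)
[[483.1  12.7 120. ]] [[492.3, 22.1, 120.0], [492.5, 3.5, 120.0], [473.9, 3.3, 120.0], [473.7, 21.8, 120.0]]
px ((353.5, 243.00003051757812), (14.230249404907227, 33.203914642333984), 71.56504821777344)
[[530.6 -76.4 120. ]] [[533.7, -34.5, 120.0], [559.0, -107.8, 120.0], [527.6, -118.3, 120.0], [502.3, -45.2, 120.0]]
fence [[597.0, 26.0, 106.0], [594.1, -151.2, 106.0]]
deckR [[622.6, -150.5, 90.0], [455.3, -143.6, 90.0]]
deckB [[460.1, 62.7, 90.0], [455.3, -143.6, 90.0]]
```

View pics/topc.png

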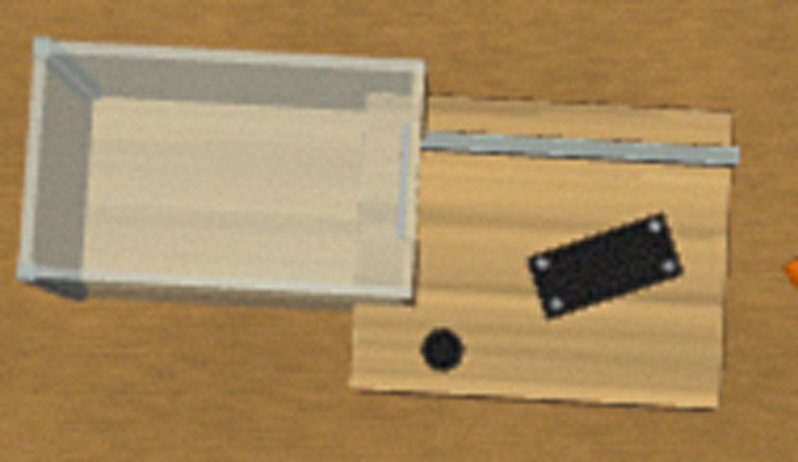

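View pics/sidec.png

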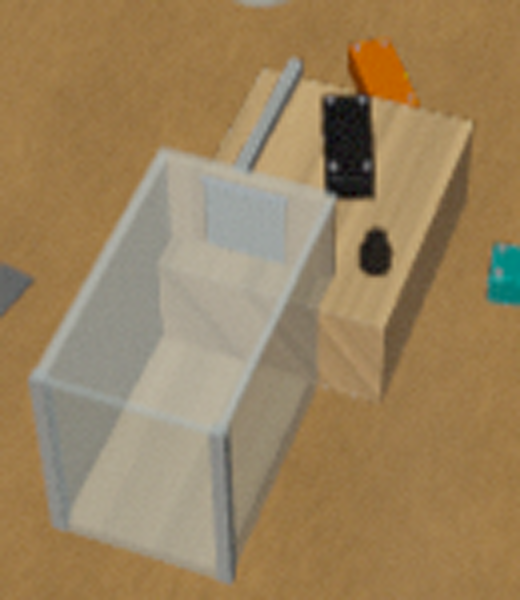

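The crops show these positions:
- **Deck corners (top crop):** (732,113), (717,408) and (350,388).
- **Fence:** ends at about (425,140) and (738,157).
- **Case:** centred near (605,266), yawed about 19°.
- **Knob:** at (442,350), clear of the push path.
- **Flap (side crop):** shut, at (245,220).

Next I'll fit the chute pose and check that the leaned poses are reachable.

```bash
cat >> h.py <<'E'
try:
    _f=np.load("chute.npy"); O=_f[:2]; yaw=_f[2]
except Exception: pass
def W(x,y,z): return np.r_[O+np.array([[np.cos(yaw),-np.sin(yaw)],[np.sin(yaw),np.cos(yaw)]])@[x,y],z]
def L(p): return (np.atleast_2d(p)[:,:2]-O)@np.array([[np.cos(yaw),-np.sin(yaw)],[np.sin(yaw),np.cos(yaw)]])
def Q(yaxis,zaxis):  # tool axes in chute frame -> world wxyz
    y=np.array(yaxis,float);z=np.array(zaxis,float)
    q=(R.from_euler("z",yaw)*R.from_matrix(np.c_[np.cross(y,z),y,z])).as_quat()
    return q[[3,0,1,2]]
def lean(deg,s=1): t=np.radians(deg); return Q([0,s,0],[np.sin(t),0,-np.cos(t)])
E
python3 - <<'E'
import h; from h import *
c=cam("top"); f=lambda u:(np.array(u)+.5)/4.2-.5+np.array([210,180])
px=f([(732,113),(717,408),(350,388)]); w=ray(c,px,90)[:,:2]
loc=np.array([(-180,-55),(-180,115),(30,115)],float)
a=loc-loc.mean(0); b=w-w.mean(0)
th=np.arctan2((a[:,0]*b[:,1]-a[:,1]*b[:,0]).sum(),(a*b).sum())
Rm=np.array([[np.cos(th),-np.sin(th)],[np.sin(th),np.cos(th)]])
h.O=w.mean(0)-Rm@loc.mean(0); h.yaw=th; np.save("chute.npy",np.r_[h.O,th])
print(h.O,np.degrees(th),"resid",(L(w)-loc).round(1).tolist())
print("fence inner ends (top edge)",L(ray(c,f([(738,166),(425,149)]),106)).round(1).tolist())
print("case",L(ray(c,[(353.5,243)],120)),"knob",L(ray(c,[(315,263)],122)))
e=L(ray(c,f([(548,318),(680,270)]),120));print("case edge",e.round(1).tolist())
s=cam("side"); print("side flap corners px->crop",((proj(s,[W(0,-26,94),W(0,32,94),W(0,32,160),W(0,-26,160),W(-180,115,90),W(30,115,90)])-[240,180])*4).round().tolist())
for s_ in(1,-1):
  for x in(-175,10):print(s_,x,solve_ik(W(x,-1,104),lean(48,s_)))
  print(s_,solve_ik(W(-105,92,100),Q([s_,0,0],[0,0,-1])))
E
```

```text
[575.65433826  31.55393262] 87.40356080639243 resid [[0.5, 1.1], [1.1, -0.8], [-1.5, -0.4]]
fence inner ends (top edge) [[-182.7, -21.7], [-6.5, -21.5]]
case [[-109.92010333   40.09867392]] knob [[-23.10771786  91.70986426]]
case edge [[-80.3, 70.6], [-151.9, 39.9]]
side flap corners px->crop [[211.0, 238.0], [288.0, 259.0], [287.0, 196.0], [208.0, 175.0], [476.0, 120.0], [386.0, 326.0]]
1 -175 [-0.61682375  0.79856841  1.48621158  0.68254659  1.43599908  2.26721973]
1 10 [-0.34560717  0.7093336   1.67903675  0.85445776  1.2262525   2.33807909]
1 [-2.39647755e-01  4.23952725e-01  1.93084958e+00 -4.44089210e-16
  7.86790344e-01 -1.76512767e+00]
-1 -175 [-0.61682375  0.79856841  1.48621158  0.68254659  1.43599908 -0.87437293]
-1 10 [-0.34560717  0.7093336   1.67903675  0.85445776  1.2262525  -0.80351356]
-1 [-2.39647755e-01  4.23952725e-01  1.93084958e+00 -4.44089210e-16
  7.86790344e-01  1.37646498e+00]
```

```bash
python3 - <<'E'
from h import *
q=Q([1,0,0],[0,0,-1])
jaws.command_gripper(50)
env.movep(W(-112,95,180),q)
env.movel(W(-112,95,99),velocity=120)
print("y",env.movel(W(-112,30,99),velocity=70,stop_force=12))
print("stop",env.movel(W(-112,22,99),velocity=25,stop_force=5))
o=monitor.get_obs();p=o["tool_pos"];print(o["t"],L(p),p[2],o["contact_force"])
env.movel(W(-112,45,99),velocity=120)
env.movel(W(-112,60,200),velocity=200)
env.movep(W(-178,-1,190),lean(48,-1)); jaws.command_gripper(0)
c=cam("top","pics/top1.png");im=c["pixels"]
m=(im.max(2)<60).astype(np.uint8); m[:200]=0;m[280:]=0;m[:,:300]=0;m[:,390:]=0
for k in cv2.findContours(m,0,2)[0]:
    if cv2.contourArea(k)>20:
        r=cv2.minAreaRect(k);print(r,L(ray(c,[r[0]],120)),L(ray(c,cv2.boxPoints(r),120)).round(1).tolist())
cv2.imwrite("pics/top1c.png",cv2.resize(im[150:300,210:410,::-1],None,fx=4,fy=4,interpolation=cv2.INTER_CUBIC))
print(monitor.get_obs()["t"],monitor.get_obs()["opening"])
E
```

```text
y False
stop True
4.775 [[-111.9680614    23.39307214]] 98.60536961959372 [ 0.89168674  0.16829359 -0.44128956]
((314.5000305175781, 263.0000305175781), (7.77817440032959, 7.77817440032959), 45.0) [[-21.91324144  91.69079399]] [[-9.2, 92.4], [-21.2, 78.9], [-34.7, 91.0], [-22.6, 104.4]]
((356.2892150878906, 224.79383850097656), (32.172611236572266, 15.087844848632812), 3.1798300743103027) [[-114.23892778   -2.8454509 ]] [[-76.7, 14.9], [-76.7, -20.6], [-151.9, -20.6], [-151.7, 14.9]]
7.275 0.07161809941662751
```

View pics/top1c.png

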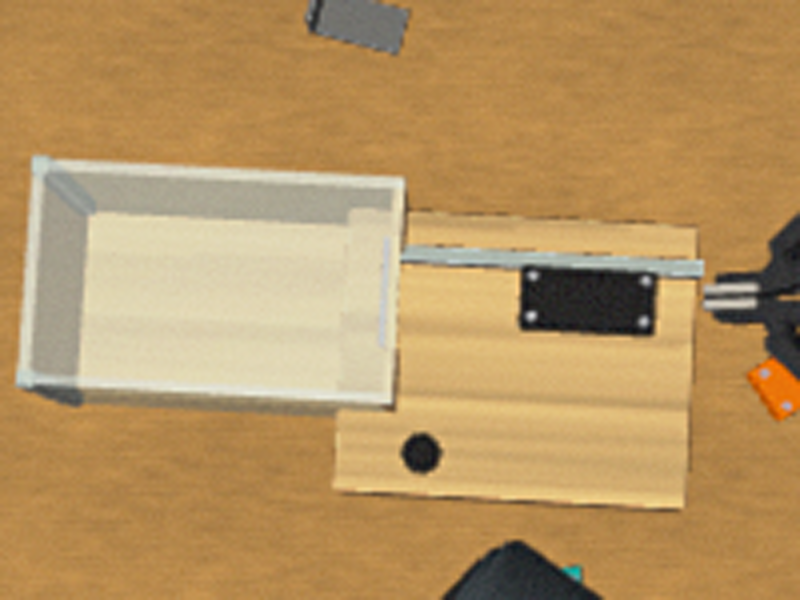

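The case now lies flat against the fence, centred at crop (588,300), and the closed fingers are behind it in line with the doorway. Next is the lengthwise push.

```bash
python3 - <<'E'
from h import *
def st(n):
    o=monitor.get_obs();p=o["tool_pos"];print(n,round(o["t"],2),L(p).round(1),p[2].round(1),o["contact_force"].round(2))
print(env.movel(W(-176,0,104),velocity=120,stop_force=10));st("down")
print(env.movel(W(-70,0,104),velocity=70,stop_force=15));st("mid")
print(env.movel(W(-5,0,104),velocity=50,stop_force=15));st("in")
cam("top","pics/a.png");s=cam("side")
cv2.imwrite("pics/side2c.png",cv2.resize(s["pixels"][150:330,240:400,::-1],None,fx=3.3,fy=3.3,interpolation=cv2.INTER_CUBIC))
E
```

```text
False
down 8.14 [[-176.2   -0.3]] 104.6 [ 0.85 -0.37  0.93]
False
mid 9.81 [[-70.1   0.1]] 103.8 [ 0.59  0.02 -0.27]
False
in 11.26 [[-5.1 -0. ]] 103.9 [-0.52 -0.69  0.01]
```

View pics/side2c.png

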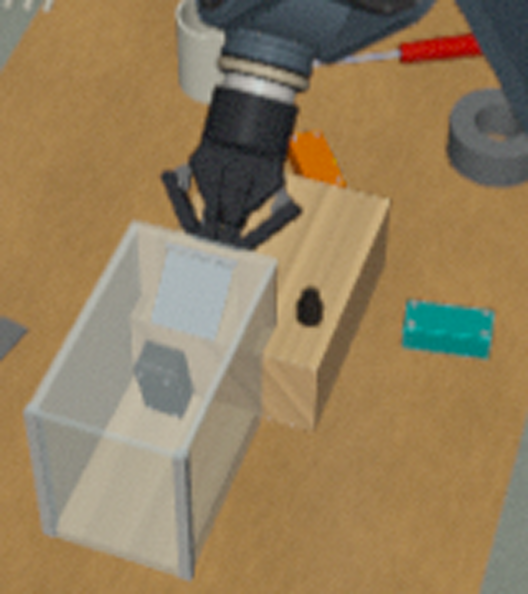

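The case has tipped over the edge and shows nose-down in the bin at crop (163,378). The flap rests on the fingers. I'll draw the fingers back and look again.

```bash
python3 - <<'E'
from h import *
print(env.movel(W(-90,0,106),velocity=90,stop_force=15))
env.movel(W(-200,0,200),velocity=150); env.pause(1.5)
s=cam("side");c=cam("top")
a=cv2.resize(s["pixels"][200:330,240:370,::-1],(400,400),interpolation=cv2.INTER_CUBIC)
b=cv2.resize(c["pixels"][160:290,205:335,::-1],(400,400),interpolation=cv2.INTER_CUBIC)
cv2.imwrite("pics/end.png",np.hstack([a,b]))
im=c["pixels"]; print("knob px etc t",monitor.get_obs()["t"])
print("flap shut px",((proj(s,[W(0,-26,94),W(0,32,94)])-[240,200])*400/130).round().tolist(), "flap .3rad",((proj(s,[W(20,-26,97),W(20,32,97)])-[240,200])*400/130).round().tolist())
E
```

```text
False
knob px etc t 15.1667
flap shut px [[162.0, 121.0], [221.0, 138.0]] flap .3rad [[154.0, 135.0], [214.0, 151.0]]
```

View pics/end.png

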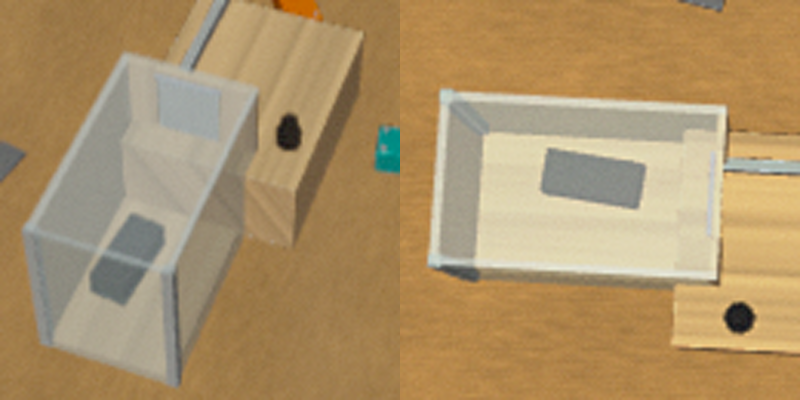

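The case lies flat on the bin floor, at (128,258) in the left picture and (593,178) in the right. The flap's lower edge at (158-220, 121-137) matches its shut position. The knob hasn't moved, and the arm is clear.

```bash
python3 - <<'E'
from h import *
env.pause(0.5); print(workorder.job_done())
E
```

```text
the job is handed in; nothing more can be done
None
```

The case was pushed through the flap and lies flat in the bin, the flap hangs shut, no bystander was seen to move, and the job was handed in at about 16 s of the 51 s allowed (no verdict came back).

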